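# Open the extractor damper fully and start the fan

## Robot

A 6-joint arm with a two-finger parallel gripper is mounted at the origin on the work surface. World frame = base frame: x ahead of the robot, y to its left, z up, the work surface at z = 0. Lengths are in m, angles in rad, forces in N, time in s.
With the tool pointing down it reaches from about 0.35 to 0.775 m from the base axis. Payload 7.3 kg.
Tool frame: the origin (TCP) lies at the very end of the fingers, on their centre line; the grasp point (between the pads) lies 19 mm behind it; z points along the fingers, y is the line along which they close (so a half turn about z gives the same grasp; the last joint's range is limited). The gripper opens to 92 mm and grips with 3 to 60 N. Pads are 19 mm wide; open, the fingers measure 130 mm over their backs; the gripper's body (75 mm by 190 mm) begins 47 mm behind the grasp point.
Start: joints at [-1.469, 0.342, 1.524, -0, 1.275, -0.146], TCP at [0.129, -0.509, 0.227] pointing down, gripper open.
Joint ranges: [-2.53, 2.53], [-0.77, 2.02], [0.04, 2.7], [-1, 4.14], [0.28, 2.66], [-3.11, 3.11]. Speed limits (rad/s): [2.57, 2.57, 3.14, 3.14, 3.14, 3.14].

## Interface

Orientations are given as [roll, pitch, yaw] about the fixed x, y, z axes, in that order (R = Rz(yaw) Ry(pitch) Rx(roll)).
In Python, from cell import robot gives the robot as it stands.
- The arm moves only by the tool apply_moves, never from a script. Its argument "rows" is a list of rows, each an object with "xyz": the shift along the tool's x, y, z in mm, a list of three; "turn": the turn about the tool's z in rad. A call has 1 to 10 rows; each row shifts and turns the commanded pose from where the row before left it, along the tool's axes as they then stand; what a row does not reach is not made up. A row lasts 1/8 s, in which the tool goes at most 62.5 mm and 10.7 degrees, less where a joint would pass 70% of its speed; a pose out of reach is approached as far as the arm can. A call with a gripper value outside its range is refused whole. "gripper" is the opening, from 0 (shut) to 1 (fully open), set as the call begins (left out, the last holds). The fingers move at their own pace and stop on an object; "newtons" is the grip in N (left out, the last holds). Time passes only in rows, so rows that do not move let the fingers close. It gives the time, the measured TCP pose, the force and the opening at its end, in the units of the state.
- robot.observe(): the state, without advancing time (a new reading comes with each control period).
- robot.read_camera(name): name is "scene" or "top" or "wrist"; returns a dict with "frame" (480x640x3 uint8, blue, green, red), "mtx" (3x3 intrinsics, pixels), "R" (3x3) and "t" (3): a world point X has camera coordinates R X + t; the wrist camera has in their place "T_tool_cam" (4x4, takes a point from camera to tool coordinates, whose origin is the TCP and whose axes are the flange's). Camera axes: x right, y down, z forward; pixel columns grow to the right and rows downward; lengths in m; the calibration is good to about 2 mm. A picture is of the moment at which its call begins: read the wrist's pose just before it. There is no depth.
- robot.hand_in(): hands the job in, once; it reports no verdict.
The state is a dict: "time": time; "qpos": joint angles; "qvel": joint speeds; "joint_efforts": joint torques, N m; "tool_pos": TCP position; "tool_rot": TCP orientation; "contact_force": force on the tool from outside, world axes, zero at the start; "torque": the same for the moment, N m; "opening": finger opening in m.
Only numpy, scipy, OpenCV 4.12 (cv2) and the standard library are available. Lean on these libraries where they do the work, as an engineer would, in place of code of your own. Each camera call takes 0.05 s, during which the arm holds its last target. There are 200 camera calls.

## Task

Get the bench extractor ready for spraying: with your fingertips push the damper lever on top of the duct from closed, past the click at half open, all the way round to its fully open stop. Only then press the large round button fully down, to start the fan, and let go of it. Do not press the small lamp button, and do not pick up or disturb the can, tape roll, tape measure or cup standing around.

Things in the scene. Friction and masses are not known exactly. Their poses are not given: they have to be found in the camera images.
- extractor: Bench extractor fixed to the table, origin on the table under the damper pivot. Its y axis runs along the round duct (100 mm wide, top at z 118 mm). At y +130 to +280 mm: grey fan box, 170 mm wide, 175 high. At y -95 to -125: open bell mouth, 134 mm wide, top at z 135. A steel plate, 144 mm across, top at z 128, lies under the lever; two stop pins 45 mm from the pivot rise to z 141.
- damper_pivot (a point): The damper lever's vertical pivot axis, on the top of the steel plate, 128 mm above the table.
- damper_knob (a point): Centre of the lever's upright black knob (22 mm across, 45 mm high, from 135 to 180 mm above the table), 95 mm from the pivot axis. The lever is a flat steel bar, 20 mm wide, from the pivot to 5 mm beyond the knob's axis, its upper side 135 mm above the table.
- damper (a joint): Lever angle, rad, growing anticlockwise from above. 0 = closed: lever along the extractor's -x, across the duct, to the robot. 0.785 = half open, a spring detent. 1.571 = fully open stop: lever along the extractor's -y, to the bell mouth. A spring holds each position: 4 to 6 N at the knob to leave it. Let go before about 1.18 it falls back to half; beyond, it snaps to fully open.
- fan_button_top (a point): Centre of the top face of the LARGE round black button (42 mm across), fan start, 66 mm above the table when up, on a grey box 85 x 85 x 50 mm fixed to the table. It stands either nearer to or farther from the robot than the lamp button's box.
- fan_button (a joint): Travel of the large button: 0 = up, 0.006 m = fully down. Sprung: starts to move at 2 N, fully down at 5 N, comes up by itself.
- lamp_button_top (a point): Centre of the top face of the SMALL round black button (20 mm across), hood lamp, 66 mm above the table, on a like box. To be left alone.
- lamp_button (a joint): Travel of the small button, 0 = up, 0.006 m = fully down. Sprung alike.
- can_mid (a point): Centre of a loose upright spray can, 66 mm across, 170 mm high, behind the extractor. Bystander.
- tape_mid (a point): Centre of a loose roll of masking tape lying flat, 100 mm across, 24 mm high. Bystander.
- measure_mid (a point): Centre of a loose tape measure, 70 x 40 x 65 mm high. Bystander.
- cup_mid (a point): Centre of a loose open cup, 90 mm across, 85 mm high. Bystander.
Things that resemble listed ones, but are neither listed nor needed, are in the scene too. What is shaped like the part that bears lamp_button_top but red or yellow is not meant.

How it is judged:
By the outcome, as a careful person would: the job done as asked, in the order asked, and still so for the second after the job is handed in, with the robot touching nothing.
It also fails if it takes over 58 s, if anything falls off the work surface, if the arm or the gripper's body presses on something with over 40 N, if the wrist force passes 120 N, or if a joint passes its speed limit or range.

## Working session

There is one attempt and no reset: what is moved stays moved. The work goes in short steps, Python scripts to look and compute and a tool call to move; the robot and the scene stay as the last step left them, time stands still between calls to the robot, and variables do not carry over. Pictures are saved under pics/ and viewed, on a budget of 10 in all, crops included, one or two more only if the job needs it, and the job is handed in when it is done.

Besides the shell and the picture viewer there is one more tool, called after "Request:" in YAML: its name, and indented under it one key for each argument. apply_moves: Moves the arm, as the interface text tells. Its arguments: {"type":"object","properties":{"rows":{"type":"array"},"gripper":{"type":"number"},"newtons":{"type":"number"}},"required":["rows"]}

```bash
mkdir -p pics; python3 - <<'E'
from cell import robot
import cv2,numpy as np,pickle
s=robot.observe(); print({k:np.round(v,3) for k,v in s.items()})
d={}
for n in("scene","top"):
    c=robot.read_camera(n); d[n]=c; cv2.imwrite(f"pics/{n}0.png",c["frame"]); print(n,-c["R"].T@c["t"])
pickle.dump(d,open("cams.pkl","wb"))
E
```

```text
{'time': np.float64(0.0), 'qpos': array([-1.469,  0.343,  1.525,  0.   ,  1.275, -0.146]), 'qvel': array([-0.001, -0.002, -0.001, -0.002, -0.   ,  0.001]), 'joint_efforts': array([-1.0000e-03, -4.3125e+01, -2.4422e+01,  7.2000e-02,  5.6000e-02,
       -0.0000e+00]), 'tool_pos': array([ 0.129, -0.509,  0.226]), 'tool_rot': array([-3.14 , -0.   ,  0.248]), 'contact_force': array([-0.375, -0.458,  0.193]), 'torque': array([0.055, 0.   , 0.004]), 'opening': np.float64(0.092)}
scene [1.07132639 0.50024675 0.89474275]
top [ 0.29025123 -0.149181    1.28412523]
```

View pics/scene0.png

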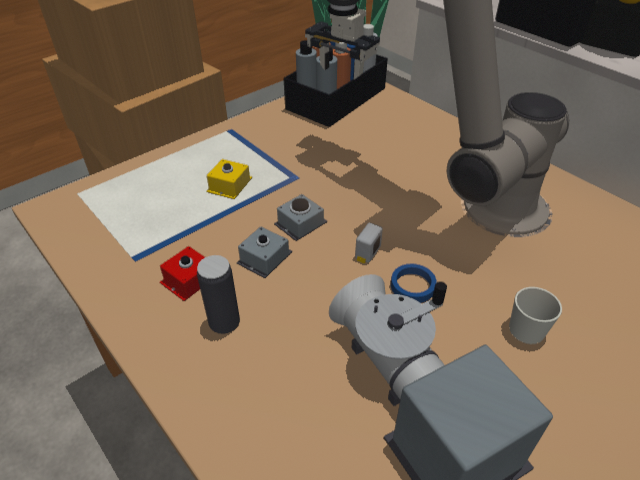

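View pics/top0.png

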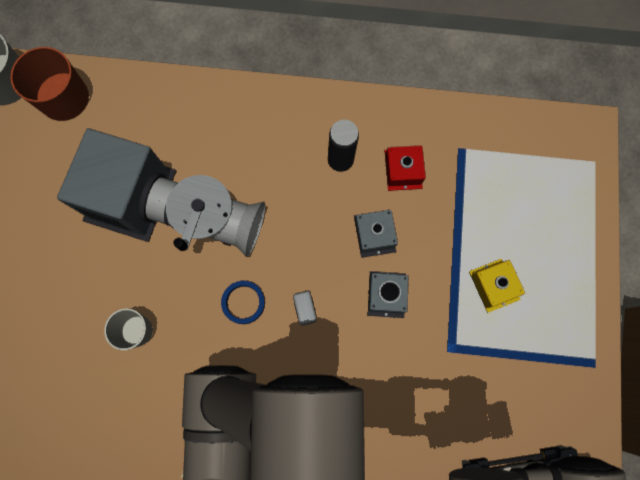

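The top image shows the lever pivot at about (198,206), the knob top at (181,243), and the large button at (390,291), which is the nearer grey box. The lamp button is at (377,229). I'll enlarge the lever area.

```bash
cat > h.py <<'E'
import numpy as np,pickle
d=pickle.load(open("cams.pkl","rb"))
def at(n,u,v,z):
    c=d[n];R,t,K=c["R"],c["t"],c["mtx"]
    r=R.T@np.linalg.solve(K,[u,v,1]); o=-R.T@t
    return np.round(o+r*(z-o[2])/r[2],4)
E
python3 - <<'E'
from h import *
import cv2
for n,u,v,z in [("top",198,206,.14),("top",181,243,.18),("top",390,291,.066),("top",377,229,.066),("scene",397,321,.14),("scene",440,287,.18),("scene",300,205,.066),("top",244,302,.024),("top",305,307,.065),("top",344,132,.17),("top",126,330,.085)]: print(n,u,v,at(n,u,v,z))
a=cv2.resize(d["top"]["frame"][150:290,130:290],None,fx=3.5,fy=3.5,interpolation=cv2.INTER_CUBIC)
b=cv2.resize(d["scene"]["frame"][240:380,330:490],None,fx=3.5,fy=3.5,interpolation=cv2.INTER_CUBIC)
cv2.imwrite("pics/c1.png",cv2.resize(np.hstack([a[:,:400],b[:,:400]]),None,fx=1,fy=1)); print(a.shape)
E
```

```text
top 198 206 [0.5788 0.1339 0.14  ]
top 181 243 [0.487  0.1471 0.18  ]
top 390 291 [ 0.4479 -0.3027  0.066 ]
top 377 229 [ 0.5864 -0.2623  0.066 ]
scene 397 321 [0.5814 0.1412 0.14  ]
scene 440 287 [0.4932 0.1578 0.18  ]
scene 300 205 [ 0.4518 -0.2937  0.066 ]
top 244 302 [0.3931 0.0238 0.024 ]
top 305 307 [ 0.3928 -0.1178  0.065 ]
top 344 132 [ 0.7692 -0.1638  0.17  ]
top 126 330 [0.3016 0.261  0.085 ]
(490, 560, 3)
```

View pics/c1.png

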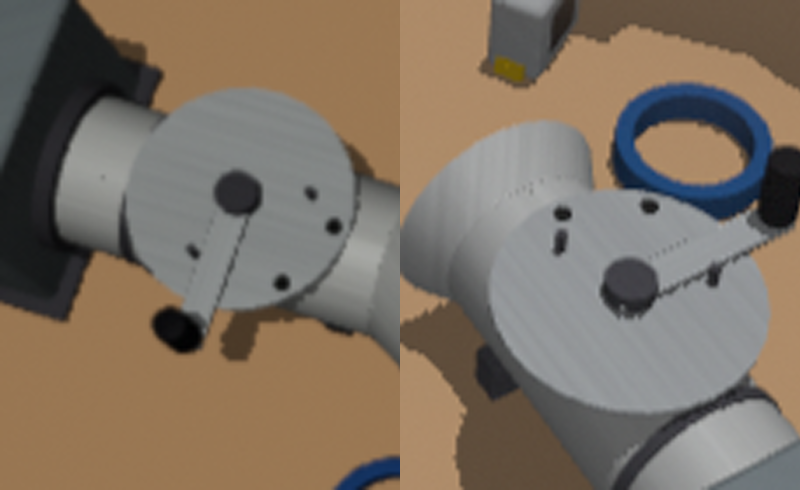

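Request:
apply_moves:
  rows:
    - {"xyz": [45,-15,-10],"turn": 0}
    - {"xyz": [45,-15,-10],"turn": 0}
    - {"xyz": [45,-15,-10],"turn": 0}
    - {"xyz": [45,-15,-10],"turn": 0}
    - {"xyz": [45,-15,-10],"turn": 0}
    - {"xyz": [45,-15,-10],"turn": 0}
    - {"xyz": [45,-15,-10],"turn": 0}
    - {"xyz": [45,-15,-10],"turn": 0}
  gripper: 0

```text
time: 1.1
tool_pos: [0.4494, -0.3032, 0.3067]
tool_rot: [-3.141, 0.0, 0.248]
contact_force: [0.2, -0.1, 0.1]
opening: 0.0161
```

Request:
apply_moves:
  rows:
    - {"xyz": [13,-45,0],"turn": 0}
    - {"xyz": [13,-45,0],"turn": 0}
    - {"xyz": [13,-45,0],"turn": 0}
    - {"xyz": [13,-45,0],"turn": 0}
    - {"xyz": [13,-45,0],"turn": 0}
    - {"xyz": [13,-45,0],"turn": 0}
    - {"xyz": [13,-45,0],"turn": 0}
    - {"xyz": [13,-45,0],"turn": 0}
    - {"xyz": [13,-45,0],"turn": 0}
    - {"xyz": [13,-45,0],"turn": 0}

```text
time: 2.35
tool_pos: [0.4637, 0.1653, 0.3064]
tool_rot: [3.141, 0.001, 0.248]
contact_force: [0.0, -0.7, -0.2]
opening: 0.0003
```

Request:
apply_moves:
  rows:
    - {"xyz": [0,0,0],"turn": -0.175}
    - {"xyz": [0,0,0],"turn": -0.175}
    - {"xyz": [0,0,0],"turn": -0.175}
    - {"xyz": [0,0,0],"turn": -0.175}
    - {"xyz": [0,0,0],"turn": -0.175}
    - {"xyz": [0,0,0],"turn": -0.175}
    - {"xyz": [0,0,0],"turn": 0}

```text
time: 3.22
tool_pos: [0.4639, 0.1638, 0.3063]
tool_rot: [-3.141, 0.0, 1.296]
contact_force: [0.4, 1.2, -0.5]
opening: 0.0003
```

```bash
cat >> h.py <<'E'
from scipy.spatial.transform import Rotation as Ro
def wat(w,u,v,z):
    p,q,T,K=w
    W=np.eye(4);W[:3,:3]=Ro.from_euler("xyz",q).as_matrix();W[:3,3]=p
    M=W@T; r=M[:3,:3]@np.linalg.solve(K,[u,v,1]); o=M[:3,3]
    return np.round(o+r*(z-o[2])/r[2],4)
def wshot(name):
    from cell import robot; import cv2
    s=robot.observe(); c=robot.read_camera("wrist"); cv2.imwrite(f"pics/{name}.png",c["frame"])
    pickle.dump((s["tool_pos"],s["tool_rot"],c["T_tool_cam"],c["mtx"]),open(f"{name}.pkl","wb"))
    print(np.round(s["time"],2),np.round(s["tool_pos"],4),np.round(s["tool_rot"],3),np.round(s["qpos"],2),np.round(s["contact_force"],1))
E
python3 -c "from h import *;wshot('w1')"
```

```text
3.22 [0.4639 0.1638 0.3063] [-3.141  0.     1.296] [ 0.18  0.23  1.46 -0.    1.45  0.46] [ 0.4  1.2 -0.5]
```

View pics/w1.png

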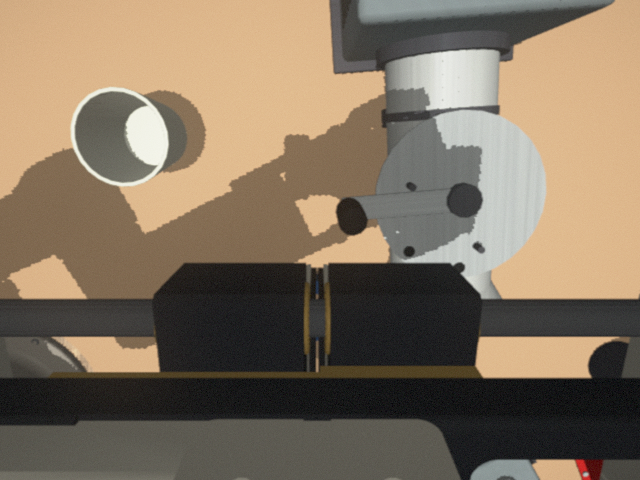

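```bash
python3 - <<'E'
from h import *
w=pickle.load(open("w1.pkl","rb"))
for u,v,z in [(461,191,.128),(464,200,.145),(352,216,.18),(358,206,.135),(443,80,.118)]: print(u,v,z,wat(w,u,v,z))
for n,u,v,z in [("top",198,205,.145),("top",179.1,243.8,.18),("scene",395.7,320,.145),("scene",440.6,285,.18)]: print(n,at(n,u,v,z))
E
```

```text
461 191 0.128 [0.5849 0.1434 0.128 ]
464 200 0.145 [0.5807 0.1398 0.145 ]
352 216 0.18 [0.49   0.1599 0.18  ]
358 206 0.135 [0.498  0.1559 0.135 ]
443 80 0.118 [0.5906 0.2343 0.118 ]
top [0.5797 0.133  0.145 ]
top [0.4849 0.1507 0.18  ]
scene [0.5848 0.1405 0.145 ]
scene [0.4886 0.1554 0.18  ]
```

Request:
apply_moves:
  rows:
    - {"xyz": [33.5,22.5,0],"turn": -0.085}
    - {"xyz": [0,0,40],"turn": 0}
    - {"xyz": [0,0,40],"turn": 0}
    - {"xyz": [0,0,40],"turn": 0}
    - {"xyz": [0,0,36],"turn": 0}
    - {"xyz": [0,0,0],"turn": 0}

```text
time: 4.03
tool_pos: [0.493, 0.1896, 0.1484]
tool_rot: [-3.136, 0.003, 1.38]
contact_force: [0.4, 0.7, -0.5]
opening: 0.0006
```

```bash
python3 - <<'E'
from h import *
wshot('w2')
E
```

```text
4.03 [0.493  0.1896 0.1484] [-3.136e+00  3.000e-03  1.380e+00] [ 0.22  0.43  1.63 -0.    1.1   0.41] [ 0.4  0.7 -0.5]
```

View pics/w2.png

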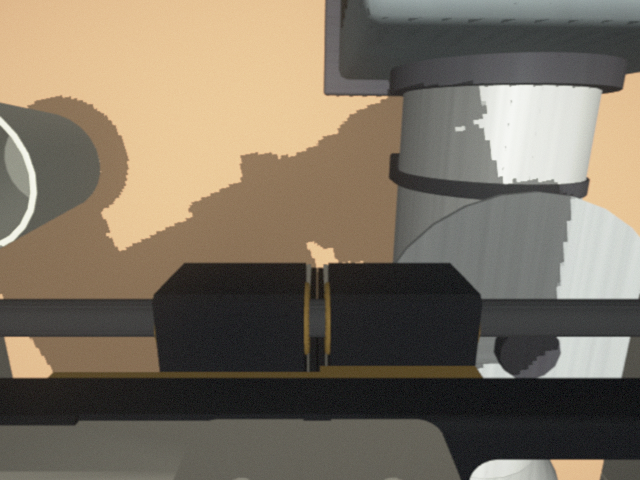

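The knob is hidden behind the fingers, as it should be, and the hub is at (528,353). Next I close the gap and start along the arc.

Request:
apply_moves:
  rows:
    - {"xyz": [-7,0,0],"turn": 0}
    - {"xyz": [-7,0,0],"turn": 0}
    - {"xyz": [-9.6,-1.6,0],"turn": -0.1}
    - {"xyz": [-9.6,-1.6,0],"turn": -0.1}

```text
time: 4.58
tool_pos: [0.487, 0.1582, 0.1522]
tool_rot: [3.138, -0.002, 1.585]
contact_force: [0.4, 5.1, 2.0]
opening: 0.0004
```

Request:
apply_moves:
  rows:
    - {"xyz": [-9.6,-1.6,0],"turn": -0.1}
    - {"xyz": [-9.6,-1.6,0],"turn": -0.1}

```text
time: 4.82
tool_pos: [0.4847, 0.1382, 0.1521]
tool_rot: [3.139, -0.0, 1.786]
contact_force: [-0.2, 1.1, 0.9]
opening: 0.0004
```

Request:
apply_moves:
  rows:
    - {"xyz": [-9.6,-1.6,0],"turn": -0.1}
    - {"xyz": [-9.6,-1.6,0],"turn": -0.1}
    - {"xyz": [-9.6,-1.6,0],"turn": -0.1}
    - {"xyz": [-9.6,-1.6,0],"turn": -0.1}

```text
time: 5.32
tool_pos: [0.4921, 0.0999, 0.1518]
tool_rot: [3.14, 0.0, 2.185]
contact_force: [-0.7, 4.3, 0.9]
opening: 0.0005
```

Request:
apply_moves:
  rows:
    - {"xyz": [-9.6,-1.6,0],"turn": -0.1}
    - {"xyz": [-9.6,-1.6,0],"turn": -0.1}

```text
time: 5.58
tool_pos: [0.5008, 0.0835, 0.1517]
tool_rot: [3.14, -0.001, 2.385]
contact_force: [-2.5, 4.0, 1.3]
opening: 0.0002
```

```bash
python3 - <<'E'
from h import *
from cell import robot
import cv2
wshot('w3')
c=robot.read_camera("scene")["frame"]; t=robot.read_camera("top")["frame"]
f=lambda x:cv2.resize(x,None,fx=2.5,fy=2.5,interpolation=cv2.INTER_CUBIC)
cv2.imwrite("pics/s3.png",np.hstack([f(c[210:400,310:470]),f(t[140:330,150:310])]))
E
```

```text
5.58 [0.5008 0.0835 0.1517] [ 3.140e+00 -1.000e-03  2.385e+00] [ 0.01  0.39  1.68  0.    1.07 -0.8 ] [-2.5  4.   1.3]
```

View pics/s3.png

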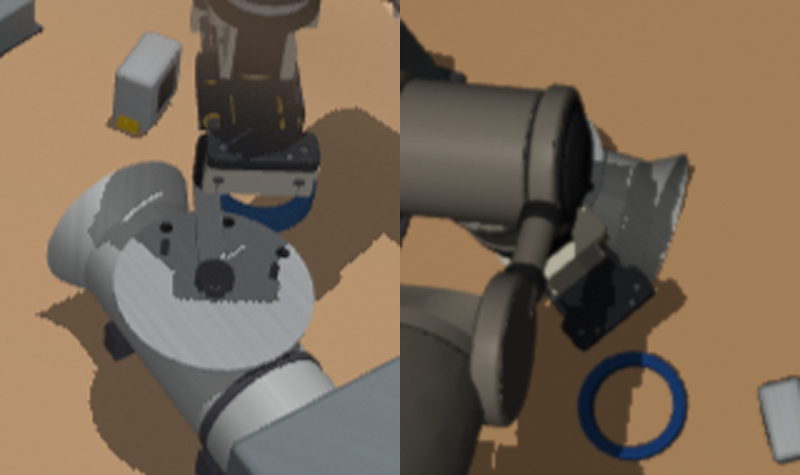

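The lever bar runs from the hub at (215,275) to about (208,200) in the left crop. It is past mid-angle, with force still on. I'll carry on.

Request:
apply_moves:
  rows:
    - {"xyz": [-9.6,-1.6,0],"turn": -0.1}
    - {"xyz": [-9.6,-1.6,0],"turn": -0.1}
    - {"xyz": [-9.6,-1.6,0],"turn": -0.1}

```text
time: 6.1
tool_pos: [0.5212, 0.0616, 0.1513]
tool_rot: [3.142, 0.001, 2.684]
contact_force: [-1.5, 0.7, 0.1]
opening: 0.0006
```

Request:
apply_moves:
  rows:
    - {"xyz": [-9.6,-1.6,0],"turn": -0.1}
    - {"xyz": [-9.6,-1.6,0],"turn": -0.1}

```text
time: 6.35
tool_pos: [0.5376, 0.051, 0.1512]
tool_rot: [-3.141, 0.001, 2.884]
contact_force: [0.8, -0.2, -0.1]
opening: 0.0
```

```bash
python3 - <<'E'
from h import *
from cell import robot
import cv2
wshot('w4')
c=robot.read_camera("scene")["frame"]; t=cv2.imread("pics/w4.png")
cv2.imwrite("pics/s4.png",np.hstack([cv2.resize(c[210:400,310:470],None,fx=2.5,fy=2.5,interpolation=cv2.INTER_CUBIC),cv2.resize(t,(400,475))]))
E
```

```text
6.35 [0.5376 0.051  0.1512] [-3.141e+00  1.000e-03  2.884e+00] [-0.05  0.44  1.6  -0.    1.11 -1.36] [ 0.8 -0.2 -0.1]
```

View pics/s4.png

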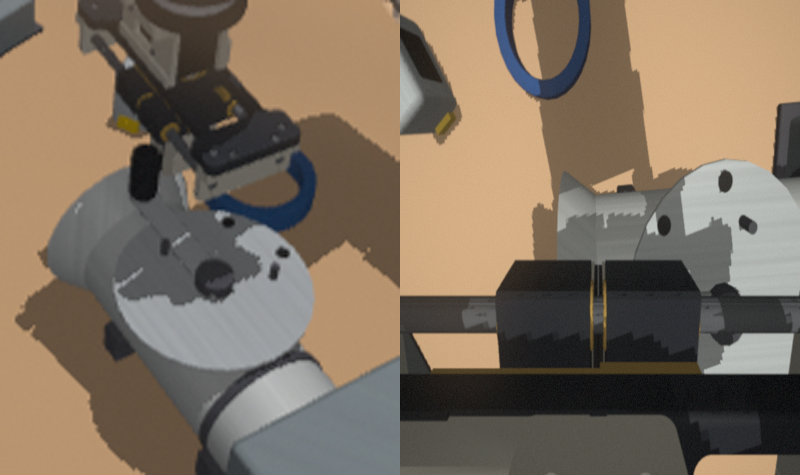

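Request:
apply_moves:
  rows:
    - {"xyz": [10,0,0],"turn": 0}
    - {"xyz": [10,0,0],"turn": 0}
    - {"xyz": [0,0,-40],"turn": 0}
    - {"xyz": [0,0,-40],"turn": 0}
    - {"xyz": [0,0,-20],"turn": 0}
    - {"xyz": [0,0,0],"turn": 0}

```text
time: 7.2
tool_pos: [0.5178, 0.0569, 0.2522]
tool_rot: [3.141, 0.003, 2.882]
contact_force: [-0.0, 0.9, -1.0]
opening: 0.0004
```

```bash
python3 - <<'E'
from h import *
from cell import robot
print(robot.observe()["qpos"])
print(at("scene",368.4,270.8,.18))
p,r=robot.observe()["tool_pos"],robot.observe()["tool_rot"]
y=r[2]; d2=np.array([.45,-.300])-p[:2]
print(p,r,d2@[np.cos(y),np.sin(y)],d2@[np.sin(y),-np.cos(y)])
E
```

```text
[-3.77410056e-02  3.13538595e-01  1.49388334e+00 -1.21232112e-04
  1.33081364e+00 -1.34924040e+00]
[0.562  0.0455 0.18  ]
[0.51782932 0.05686428 0.25215114] [3.14096991 0.00330092 2.88232332] -0.025928558920714204 -0.36232670143782647
```

The knob measures (0.562, 0.046) against an expected (0.564, 0.045), so the lever is at the stop. Now to the large button.

Request:
apply_moves:
  rows:
    - {"xyz": [-3,-40,0],"turn": 0}
    - {"xyz": [-3,-40,0],"turn": 0}
    - {"xyz": [-3,-40,0],"turn": 0}
    - {"xyz": [-3,-40,0],"turn": 0}
    - {"xyz": [-3,-40,0],"turn": 0}
    - {"xyz": [-3,-40,0],"turn": 0}
    - {"xyz": [-3,-40,0],"turn": 0}
    - {"xyz": [-3,-40,0],"turn": 0}
    - {"xyz": [-2,-42,0],"turn": 0}
    - {"xyz": [0,0,0],"turn": 0}

```text
time: 8.45
tool_pos: [0.449, -0.3017, 0.2488]
tool_rot: [3.141, -0.003, 2.879]
contact_force: [-0.7, 0.5, 0.1]
opening: 0.0004
```

```bash
python3 - <<'E'
from h import *
from cell import robot
import cv2
wshot('w5')
t=cv2.resize(cv2.imread("pics/w5.png"),(400,300)); c=robot.read_camera("scene")["frame"]
cv2.imwrite("pics/s5.png",np.hstack([cv2.resize(c,(400,300)),t]))
E
```

```text
8.45 [ 0.449  -0.3017  0.2488] [ 3.141e+00 -3.000e-03  2.879e+00] [-0.73  0.36  1.44 -0.    1.35 -2.04] [-0.7  0.5  0.1]
```

View pics/s5.png

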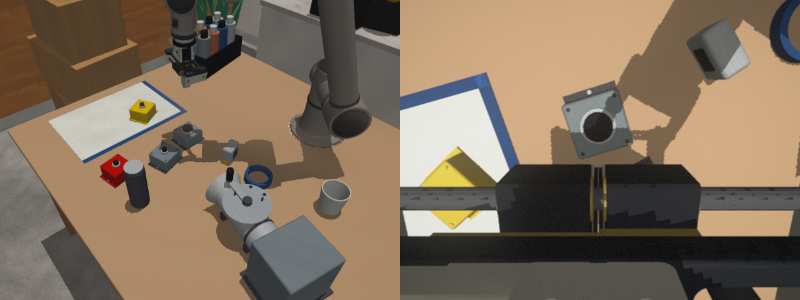

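The lever stays open with its knob at (229,174) in the left picture. In the wrist view the button is at about (318,202) full scale.

```bash
python3 - <<'E'
from h import *
w=pickle.load(open("w5.pkl","rb")); b=wat(w,318,202,.066); y=w[1][2]; d2=b[:2]-w[0][:2]
print(b,at("top",390,291,.066),at("scene",300.5,205,.066),d2@[np.cos(y),np.sin(y)],d2@[np.sin(y),-np.cos(y)])
E
```

```text
[ 0.4473 -0.2995  0.066 ] [ 0.4479 -0.3027  0.066 ] [ 0.4508 -0.2929  0.066 ] 0.002154416174849435 0.0016544227803731793
```

Request:
apply_moves:
  rows:
    - {"xyz": [2,1,40],"turn": 0}
    - {"xyz": [0,0,40],"turn": 0}
    - {"xyz": [0,0,40],"turn": 0}
    - {"xyz": [0,0,35],"turn": 0}
    - {"xyz": [0,0,15],"turn": 0}
    - {"xyz": [0,0,4],"turn": 0}
    - {"xyz": [0,0,0],"turn": 0}

```text
time: 9.43
tool_pos: [0.4493, -0.2987, 0.0776]
tool_rot: [-3.141, 0.001, 2.883]
contact_force: [-1.2, 0.2, 0.8]
opening: 0.0003
```

Request:
apply_moves:
  rows:
    - {"xyz": [0,0,4],"turn": 0}
    - {"xyz": [0,0,4],"turn": 0}
    - {"xyz": [0,0,0],"turn": 0}

```text
time: 9.8
tool_pos: [0.4486, -0.2986, 0.0686]
tool_rot: [3.142, -0.0, 2.883]
contact_force: [0.0, -0.5, 0.8]
opening: 0.0007
```

Request:
apply_moves:
  rows:
    - {"xyz": [0,0,3],"turn": 0}
    - {"xyz": [0,0,3],"turn": 0}
    - {"xyz": [0,0,0],"turn": 0}

```text
time: 10.18
tool_pos: [0.4489, -0.2988, 0.0628]
tool_rot: [-3.141, 0.001, 2.883]
contact_force: [0.2, -0.7, 4.0]
opening: 0.0003
```

Request:
apply_moves:
  rows:
    - {"xyz": [0,0,2],"turn": 0}
    - {"xyz": [0,0,2],"turn": 0}
    - {"xyz": [0,0,0],"turn": 0}

```text
time: 10.55
tool_pos: [0.4489, -0.2989, 0.0601]
tool_rot: [-3.141, 0.001, 2.883]
contact_force: [-2.9, 1.8, 14.7]
opening: 0.0004
```

The button is fully down: z is 60 mm and the force is 15 N, well above 5 N. I'll let go.

Request:
apply_moves:
  rows:
    - {"xyz": [0,0,-10],"turn": 0}
    - {"xyz": [0,0,-40],"turn": 0}
    - {"xyz": [0,0,-50],"turn": 0}
    - {"xyz": [0,0,-50],"turn": 0}
    - {"xyz": [0,0,-40],"turn": 0}
    - {"xyz": [0,0,0],"turn": 0}
    - {"xyz": [0,0,0],"turn": 0}

```text
time: 11.42
tool_pos: [0.4482, -0.2981, 0.2476]
tool_rot: [3.141, -0.002, 2.883]
contact_force: [0.4, 0.3, -0.4]
opening: 0.0007
```

```bash
python3 - <<'E'
from cell import robot
import cv2,numpy as np
c=robot.read_camera("scene")["frame"]; t=robot.read_camera("top")["frame"]
cv2.imwrite("pics/s6.png",np.hstack([cv2.resize(c,(400,300)),cv2.resize(t,(400,300))]))
E
```

```text
(no output)
```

View pics/s6.png

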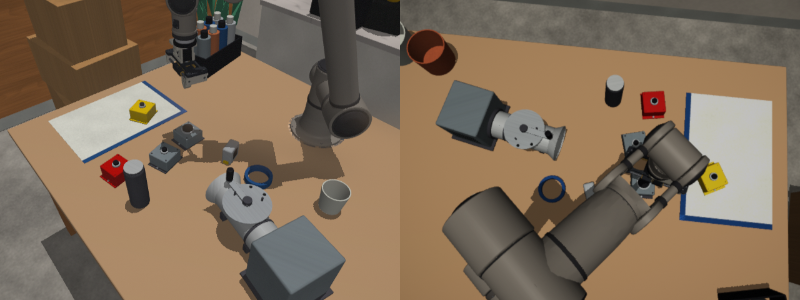

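The lever lies along the duct towards the bell mouth, with its knob at (229,174) on the left. The bystanders are where they were and the arm is clear, so I'm handing in.

```bash
python3 -c "
from cell import robot
print(robot.hand_in())"
```

```text
the job is handed in; nothing more can be done
None
```

The job is done and handed in, with the arm clear of everything at about 11.4 s.

- **Damper:** I pushed the lever with closed fingertips from closed, past the half-open click, until it snapped to the fully open stop. The knob then measured (0.562, 0.046) m, against (0.564, 0.045) expected at the stop. The final picture shows it still there.
- **Fan button:** Only after that did I press the large round button, on the grey box nearer the robot. It went down to z 60 mm, its full 6 mm of travel, at about 15 N. I then let go and rose straight up, and the force returned to about zero.
- **Left alone:** I did not touch the lamp button. By eye, the final pictures show the can, tape roll, tape measure and cup unmoved.

No check failed. Position estimates from the different cameras differed by up to about 10 mm, and I settled them with close-up wrist views. I did not measure the button coming back up; its spring returns it.

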